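# Load the board rack into the burn-in oven

## Robot

A 7-joint arm with a two-finger parallel gripper is mounted at the origin on the work surface. World frame = base frame: x ahead of the robot, y to its left, z up, the work surface at z = 0. Lengths are in mm, angles in rad, forces in N, time in s.
With the tool pointing down it reaches from about 400 to 850 mm from the base axis. Payload 4.4 kg.
Tool frame: the origin (TCP) lies between the finger pads; the fingertips stand 14 mm ahead of it and the grasp point (between the pads) lies 5 mm behind it; z points along the fingers, y is the line along which they close (so a half turn about z gives the same grasp; the last joint's range is limited). The gripper opens to 94 mm and grips with 3 to 60 N. Pads are 16 mm wide; open, the fingers measure 119 mm over their backs; the gripper's body (75 mm by 177 mm) begins 78 mm behind the grasp point.
Start: joints at [1.068, 0.628, 0.038, 1.517, -0.027, 0.996, -0.02], TCP at [275.006, -588.973, 219.478] pointing down, gripper open.
Joint ranges: [-3.06, 3.06], [-0.37, 2.12], [-1.25, 1.32], [0.18, 2.47], [-1.1, 4.24], [0.23, 1.98], [-2.94, 2.94]. Speed limits (rad/s): [2.57, 2.57, 3.14, 3.14, 3.14, 3.14, 3.14].

## Interface

Orientations are given as a unit quaternion [x, y, z, w].
In Python, from plant import env, read_camera gives the robot as it stands. Calls block until the motion is done:
- env.movep(position, orientation): joint-space move of the TCP to a pose.
- env.line_to(position, attitude=None, v=150, max_force=None): straight line of the TCP; attitude=None keeps the orientation; v is the mean speed in mm/s. With max_force (N) it stops when the force on the tool has changed by that much, and returns True; else False.
- env.set_joints(angles): joint-space move.
- env.release() and env.close_gripper(force=None): open the fingers fully, or close them until they stop; force is the grip in N (None keeps the last).
- env.pause(seconds).
- env.solve_ik(position, orientation): joint angles nearest the present ones, or None.
- env.observe(): the state.
- read_camera(name): name is "scene" or "side" or "wrist"; returns a dict with "frame" (420x560x3 uint8, red, green, blue), "range_z" (420x560 float32, mm along the optical axis (not along the pixel's ray), 0 where there is no reading), "camera_matrix" (3x3 intrinsics, pixels), "dist_coeffs" ([k1, k2, p1, p2, k3] as OpenCV has them; the pictures are not rectified), "eye" and "orientation" of the camera in the world. Camera axes: x right, y up, looking along -z (the intrinsics and any distortion apply to the point x, -y, -z); pixel columns grow to the right and rows downward; lengths in mm; the calibration is good to about 2 mm. A picture is of the moment at which its call begins.
A pose or a line that the arm cannot do raises env.PlanningError and nothing moves.
- env.close_job(): hands the job in; it is judged then, once.
The state is a dict: "time": time; "joint_pos": joint angles; "joint_vel": joint speeds; "joint_torque": joint torques, N m; "ee_pos": TCP position; "orientation": TCP orientation; "contact_force": force on the tool from outside, world axes, zero at the start; "torque": the same for the moment, N m; "opening": finger opening in mm; "gripper_force": force on a finger pad.
Only numpy, scipy, OpenCV 4.12 (cv2) and the standard library are available. Lean on these libraries where they do the work, as an engineer would, in place of code of your own. Each camera call takes 0.05 s, during which the arm holds its last target. There are 200 camera calls.

## Task

Put the rack that holds the circuit boards into the bench-top oven for burn-in: pull the oven door all the way down, stand the rack on the open door and push it right into the chamber, then push the door back up until it is fully shut. Keep the rack upright and leave the empty rack where it is.

Things in the scene. Friction and masses are not known exactly. Their poses are not given: they have to be found in the camera images.
- oven: White bench-top oven, fixed, 360 wide, 270 deep, 305 mm high. Origin on the bench under the middle of the door's hinge line; +x points from the door into the chamber, y along the hinge, z up. Plane of the opening: x = 0. Chamber: floor 94 mm above the bench, back wall at x = 175 mm, side walls at y = +-120 mm, ceiling 260 mm above the bench; the housing goes on up to 305 mm above the opening.
- chamber_mouth (a point): Middle of the front edge of the chamber floor: x = 0, y = 0, 94 mm above the bench in the oven's frame; same axes as the oven.
- oven_door (a joint): Angle of the oven door, rad: 0 = shut (upright); grows as its top swings out and down towards the oven's -x; 1.571 = fully down, level, on its stop. Spring balanced with some friction: it stays at any angle where it is left and takes 1 to 4 N at its top edge to move either way. May start a little ajar.
- door_hinge (a point): Middle of the hinge line, 95 mm above the bench; frame turns with the door (z from hinge to top edge, -x out of its outer face, y along the hinge). Door 280 mm wide (y +-140), 190 mm from hinge to top edge, 20 mm thick: inner face x = 0, outer face x = -20 mm. Fully down, the inner face is level, 95 mm above the bench, continuing the chamber floor, and the handle hangs under the door.
- door_handle (a point): Middle of the door's black bar handle: round bar 14 mm thick, 164 mm long, along y, 180 mm from the hinge line along the door, its axis 45 mm out from the outer face (38 mm clear behind it, open from above), on two 12 mm posts at y = +-70 mm. Beyond y = +-82 mm the outer face is free. Same axes as door_hinge, turns with the door.
- rack: Aluminium rack with four upright green circuit boards, 150 (x) by 110 (y) mm, about 0.5 kg. Origin at the centre of its underside, z up. End plates at x = +-75 mm, 110 mm wide, 64 mm high; board tops 62 mm up. A 12 mm black carrying bar runs along x over the middle (y = 0), axis 95 mm up, on a 24 mm wide tab at each end. Same turned half round. Stands on the bench to the right of the oven.
- empty_rack: The same rack without boards (base, end plates and bar only), also on the bench to the right of the oven; the two may be in either place.

How it is judged (in metres and radians):
On the way, in this order (a step that is already met when the one before it is completed fails the run):
1. the oven door is pulled all the way down (within 0.1 rad of its stop) (value of joint oven_door above 1.47 rad), for 0.2 s.
2. the rack of boards stands inside the chamber, its centre at least 65 mm past the opening (x of rack in the frame of oven above 0.065 m and z of rack in the frame of oven between 0.085 and 0.105 m and angle between rack's own z axis and vertical below 0.15 rad), for 0.2 s.
At the end, for the whole second after the job is handed in: The oven door is fully shut (joint below 0.04 rad) and the rack with the boards stands upright (within 0.1 rad), at rest, on the chamber floor, wholly inside the oven; the empty rack is still where it was (within 30 mm) (value of joint oven_door below 0.04 rad and x of rack in the frame of oven between 0.05 and 0.13 m and y of rack in the frame of oven between -0.08 and 0.08 m and z of rack in the frame of oven between 0.085 and 0.105 m and angle between rack's own z axis and vertical below 0.1 rad and linear speed of rack below 0.02 m/s and distance of empty_rack from where it was at the start of the episode below 0.03 m); the robot touches nothing.
It fails at once if the rack of boards is tipped more than 0.5 rad (angle between rack's own z axis and vertical above 0.5 rad).
It fails at once if the empty rack is moved more than 30 mm (distance of empty_rack from where it was at the start of the episode above 0.03 m).
It also fails if it takes over 72 s, if anything falls off the work surface, if the arm or the gripper's body presses on something with over 40 N, if the wrist force passes 120 N, or if a joint passes its speed limit or range.

## Working session

There is one attempt and no reset: what is moved stays moved. The work goes in short steps, each a Python script; the robot and the scene stay as the last script left them, time stands still between calls to the robot, and variables do not carry over. Pictures are saved under pics/ and viewed, at most 10 in all, crops included, and the job is handed in when it is done.

```bash
mkdir -p pics; ls; cat > h.py <<'E'
import numpy as np, cv2
from scipy.spatial.transform import Rotation as R
from plant import env, read_camera
def cloud(c):
    h,w=c["range_z"].shape
    u,v=np.meshgrid(np.arange(w),np.arange(h))
    p=np.stack([u,v],-1).reshape(-1,1,2).astype(np.float64)
    n=cv2.undistortPoints(p,np.array(c["camera_matrix"]),np.array(c["dist_coeffs"])).reshape(h,w,2)
    z=c["range_z"].astype(float)
    P=np.stack([n[...,0]*z,-n[...,1]*z,-z],-1)
    W=P@R.from_quat(c["orientation"]).as_matrix().T+np.array(c["eye"])
    W[z<=0]=np.nan
    return W
def save(c,n): cv2.imwrite(f"pics/{n}.png",c["frame"][...,::-1])
E
python3 - <<'E'
from h import *
for n in("scene","side"):
    c=read_camera(n); save(c,n+"0"); np.savez(n+"0.npz",**c); print(n,c["eye"],c["orientation"],c["camera_matrix"],c["dist_coeffs"],(c["range_z"]>0).mean())
print(env.observe())
E
```

```text
pics
scene [ 378.70773606 -444.82706761 1091.95140015] [ 0.17119472 -0.0376692  -0.22309142  0.95890751] [[386.02224108   0.         283.9288752 ]
 [  0.         386.02224108 210.53748996]
 [  0.           0.           1.        ]] [0.0216805 0.        0.        0.        0.       ] 0.9960076530612245
side [ 454.27685216  247.23283583 1272.42246197] [-0.01420213  0.16432435  0.98175284 -0.09464234] [[485.59126762   0.         275.81617895]
 [  0.         485.59126762 210.23628836]
 [  0.           0.           1.        ]] [-0.13197109  0.          0.          0.          0.        ] 0.9961267006802721
{'time': 0.1, 'joint_pos': array([ 1.06816912,  0.62925575,  0.03845783,  1.51822149, -0.0270344 ,
        0.99633708, -0.01999082]), 'joint_vel': array([ 1.94267167e-04, -1.79614197e-03,  6.48360972e-04, -4.38186307e-03,
        1.61641801e-03, -7.71401203e-05,  6.02353162e-04]), 'joint_torque': array([ 4.85867451e-03, -5.50791943e+01,  1.14792354e+00, -1.87117749e+01,
       -5.21304819e-02,  1.92268548e-02,  5.68778023e-05]), 'ee_pos': array([ 274.7839526 , -588.43510055,  218.6598144 ]), 'orientation': array([ 9.76244129e-01,  2.16671812e-01, -1.82319185e-04, -8.32151251e-04]), 'contact_force': array([ 0.39655261,  0.21904445, -0.66801955]), 'torque': array([-0.02598644, -0.05442371,  0.03277859]), 'gripper_force': 0.0, 'opening': 93.89578398774678}
```

View pics/scene0.png

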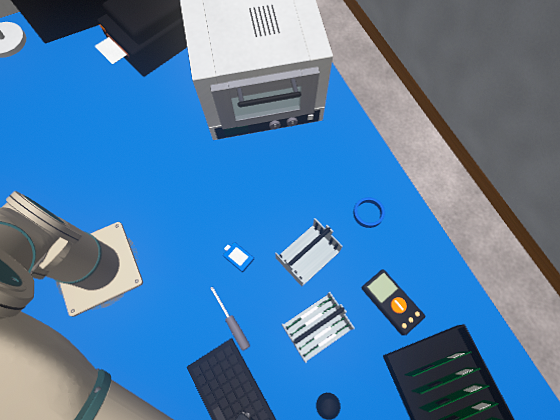

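View pics/side0.png

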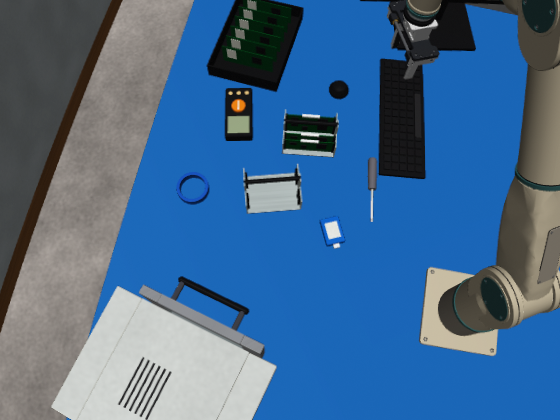

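The scene view shows the oven at about (255,70), the empty rack at (310,250) and the board rack at (320,325). In the side view the handle is at (213,295), the board rack at (310,133) and the empty rack at (273,190).

```bash
python3 - <<'E'
from h import *
D={n:dict(np.load(n+"0.npz")) for n in("scene","side")}
W={n:cloud(D[n]) for n in D}
def rect(P):
    r=cv2.minAreaRect(P[:,:2].astype(np.float32)); return np.round(cv2.boxPoints(r),1).tolist(),np.round(r[1],1)
for n in D:
    w=W[n];z=w[...,2];f=D[n]["frame"].astype(int)
    bench=(f[...,2]>150)&(f[...,0]<60); print(n,"bench z",np.nanmedian(z[bench]))
    m=((abs(z-305)<6)&(f.min(-1)>120)).astype(np.uint8)
    k,l,s,_=cv2.connectedComponentsWithStats(m); i=1+s[1:,4].argmax(); P=w[l==i]
    print("top",s[i],np.median(P[:,2]),rect(P))
# racks: roi pixel boxes
roi={"scene":{"board":(280,290,358,365),"empty":(272,215,345,288)},"side":{"board":(280,108,342,160),"empty":(240,162,304,216)}}
for n in D:
  for k,(a,b,c,d) in roi[n].items():
    w=W[n][b:d,a:c];f=D[n]["frame"][b:d,a:c].astype(int)
    P=w[(w[...,2]>90)&(w[...,2]<112)]
    print(n,k,"bar",len(P),P.mean(0).round(1),np.percentile(P[:,2],[50,95]),rect(P))
    P=w[(w[...,2]>8)&(w[...,2]<112)]; print("  all",rect(P))
# handle
w=W["side"][270:335,165:260];f=D["side"]["frame"][270:335,165:260].astype(int)
m=(f.max(-1)<60)&(w[...,2]>200)
P=w[m];print("handle",len(P),P.min(0),P.max(0),np.median(P,0));
Q=P[P[:,2]>np.percentile(P[:,2],50)];print(rect(Q),Q[:,2].min(),Q[:,2].max())
w=W["scene"][80:115,232:308];f=D["scene"]["frame"][80:115,232:308].astype(int)
P=w[(f.max(-1)<60)];print("handle scene",np.median(P,0),rect(P),np.percentile(P[:,2],[2,98]))
E
```

```text
scene bench z 0.04674550131767319
top [ 180    0  153   81 9490] 304.43553670803254 ([[449.5, 225.5], [799.5, 132.89999389648438], [867.7000122070312, 390.79998779296875], [517.7000122070312, 483.3999938964844]], array([266.8, 362. ]))
side bench z 0.3541449499364262
top [   52   286   224   134 18395] 305.50068642037365 ([[452.70001220703125, 227.10000610351562], [804.2000122070312, 138.89999389648438], [869.7999877929688, 400.1000061035156], [518.2000122070312, 488.29998779296875]], array([269.3, 362.4]))
scene board bar 332 [ 480.6 -422.   100.1] [100.253059   103.47873708] ([[404.6000061035156, -418.29998779296875], [406.8999938964844, -440.79998779296875], [557.9000244140625, -425.3999938964844], [555.5999755859375, -402.8999938964844]], array([151.8,  22.6]))
  all ([[397.70001220703125, -376.8999938964844], [411.20001220703125, -486.20001220703125], [563.5999755859375, -467.3999938964844], [550.2000122070312, -358.1000061035156]], array([153.6, 110.2]))
scene empty bar 269 [ 549.3 -234.8   99.5] [ 99.63453621 103.47099781] ([[475.79998779296875, -242.5], [482.29998779296875, -
[... 977 characters left out ...]
 24.8]))
  all ([[466.3999938964844, -197.5], [503.79998779296875, -326.8999938964844], [648.7000122070312, -285.0], [611.2999877929688, -155.60000610351562]], array([150.9, 134.7]))
handle 469 [530.65070264  92.58204291 271.27320693] [685.36218846 155.14362678 284.77138048] [610.99870188 116.86758017 279.08616112]
([[533.5, 139.5], [533.7000122070312, 92.9000015258789], [685.4000244140625, 93.5], [685.2000122070312, 140.10000610351562]], array([151.7,  46.6])) 279.0873999516151 284.7713804805769
handle scene [nan nan nan] ([[530.0999755859375, 126.0], [535.0, 74.30000305175781], [748.7999877929688, 94.9000015258789], [743.7999877929688, 146.60000610351562]], array([214.7,  52. ])) [nan nan]
```

```bash
cat >> h.py <<'E'
YAW=np.radians(75.6); O=np.array([626.5,181.0,0])
ox=np.array([np.cos(YAW),np.sin(YAW),0]); oy=np.array([-np.sin(YAW),np.cos(YAW),0]); ez=np.array([0,0,1.])
def att(p=0,s=1,yaw=None):
    """tool z pitched p rad from down towards oven +x, tool y along s*oven y"""
    a=YAW if yaw is None else yaw
    X=np.array([np.cos(a),np.sin(a),0]); Y=s*np.array([-np.sin(a),np.cos(a),0])
    z=np.sin(p)*X-np.cos(p)*ez
    return R.from_matrix(np.stack([np.cross(Y,z),Y,z],1)).as_quat()
def W2(x,y,z): return O+x*ox+y*oy+z*ez
def tip(x,y,z,p=0):
    """TCP position for the fingertip at oven point"""
    zt=np.sin(p)*ox-np.cos(p)*ez
    return W2(x,y,z)-14*zt
def st():
    o=env.observe(); d=o["ee_pos"]-O; return f't{o["time"]:.1f} oven({d@ox:.0f},{d@oy:.0f},{d[2]:.0f}) F{np.round(o["contact_force"],1)} q{np.round(o["joint_pos"],2)} open{o["opening"]:.1f}'
E
python3 - <<'E'
from h import *
def t(n,pos,q):
    j=env.solve_ik(pos,q); print(n,np.round(pos),None if j is None else np.round(j,2))
for s in(1,-1):
    print("s",s)
    for p in(0,.3): t(f"hook{p}",tip(-39,0,255,p),att(p,s)); t("hookhi",tip(-39,0,330,p),att(p,s))
    t("pushdn",tip(-165,0,95),att(0,s)); t("hi",tip(-105,0,260),att(0,s))
    t("grasp",[481.2,-420.5,100],att(0,s,np.radians(6.6))); t("lift",[481.2,-420.5,290],att(0,s,np.radians(6.6)))
    t("place",W2(-95,0,195),att(0,s)); t("placehi",W2(-95,0,300),att(0,s))
    for p in(.6,.75): t(f"push{p}",tip(12,0,135,p),att(p,s));t("push0",tip(-200,0,135,p),att(p,s))
    for y in(115,-115):
      for p in(.8,1.05): t(f"lift{y},{p}",tip(-165,y,45,p),att(p,s)); t("mid",tip(-140,y,205,p),att(p,s)); t("shut",tip(-29,y,260,p),att(p,s))
E
```

```text
s 1
hook0 [617. 143. 269.] [ 0.29  0.75 -1.06  1.49  0.67  1.3   2.05]
hookhi [617. 143. 344.] [ 0.28  0.68 -1.06  1.37  0.59  1.42  2.13]
hook0.3 [616. 139. 268.] [ 0.5   0.71 -1.06  1.63  0.44  0.96  2.28]
hookhi [616. 139. 343.] [ 0.5   0.62 -1.06  1.52  0.33  1.1   2.35]
pushdn [585.  21. 109.] [-0.47  0.77  0.64  1.81 -0.64  0.77 -2.89]
hi [600.  79. 274.] [ 0.41  0.7  -1.06  1.56  0.63  1.26  2.14]
grasp [ 481. -420.  100.] [ 1.05  0.83 -0.65  1.64  0.62  0.88  1.83]
lift [ 481. -420.  290.] [ 1.08  0.63 -0.73  1.44  0.43  1.23  1.99]
place [603.  89. 195.] [ 0.39  0.81 -1.06  1.65  0.76  1.15  2.03]
placehi [603.  89. 300.] [ 0.39  0.68 -1.06  1.51  0.61  1.31  2.16]
push0.6 [628. 185. 147.] [ 0.58  0.96 -1.06  1.82  0.52  0.5   2.34]
push0 [575. -20. 147.] [ 0.12  0.73  0.35  1.87 -1.04  1.02 -2.21]
push0.75 [627. 183. 145.] [ 0.2   0.76 -0.23  1.88 -1.1   0.65 -2.41]
push0 [574. -22. 145.] [ 0.27  0.78  0.24  1.87 -1.09  1.09 -2.11]
lift115,0.8 [472.  40.  55.] [ 0.74  0.94 -0.48  2.18 -1.09  0.46 -1.91]
mid [478.  64. 215.] [ 0.47  0.55 -0.14  2.15 -1.05  0.86 -2.17]
shut [
[... 1752 characters left out ...]
-0.74  0.61  0.63]
shut [505. 172. 270.] [ 0.63  0.53 -0.74  2.11 -0.85  0.58  0.47]
lift115,1.05 [471.  38.  52.] [ 1.02  1.2  -0.73  2.11 -0.73  0.47  1.04]
mid [477.  62. 212.] [ 1.01  0.86 -0.82  2.15 -0.82  0.65  0.85]
shut [505. 170. 267.] [ 0.91  0.82 -1.05  2.17 -0.91  0.45  0.68]
lift-115,0.8 [694. -17.  55.] [ 0.69  1.1  -0.61  1.53 -0.39  0.73  0.42]
mid [701.   7. 215.] [ 0.67  0.88 -0.64  1.51 -0.42  0.89  0.25]
shut [728. 115. 270.] [ 0.51  0.8  -0.64  1.48 -0.45  0.85  0.1 ]
lift-115,1.05 [694. -19.  52.] [ 0.78  1.24 -0.65  1.48 -0.56  0.86  0.65]
mid [700.   5. 212.] [ 0.79  1.01 -0.72  1.51 -0.57  0.93  0.46]
shut [728. 113. 267.] [ 0.66  0.95 -0.8   1.53 -0.6   0.82  0.32]
```

```bash
python3 - <<'E'
from h import *
q=att(0,-1)
env.close_gripper(20)
env.movep(tip(-41,0,320),q); print(st())
hit=env.line_to(tip(-40,0,257),q,v=100,max_force=8); print(hit,st())
if not hit:
    for a in np.radians([5,12,20,28,36,40]):
        hx=-180*np.sin(a)-65*np.cos(a); hz=95+180*np.cos(a)-65*np.sin(a)
        h=env.line_to(tip(hx+15,0,hz-15),q,v=120,max_force=35); print(np.degrees(a),h,st())
        if h: break
    c=read_camera("side"); save(c,"side1"); np.savez("side1.npz",**c)
E
```

```text
t4.4 oven(-42,-1,334) F[-0.4  0.7  0.3] q[-0.04  0.53 -0.4   1.4   0.21  1.25 -0.7 ] open0.7
False t5.2 oven(-40,-0,272) F[ 0.3 -0.6  0.6] q[-0.04  0.58 -0.39  1.49  0.23  1.11 -0.72] open0.3
5.0 False t5.5 oven(-66,-1,268) F[-0.3  0.2 -0.4] q[ 0.    0.56 -0.39  1.53  0.23  1.09 -0.69] open0.9
12.000000000000002 False t5.9 oven(-87,-0,256) F[0.5 0.5 0.1] q[ 0.03  0.56 -0.39  1.57  0.23  1.06 -0.67] open0.6
20.0 False t6.2 oven(-108,0,241) F[-0.   0.2  1.5] q[ 0.07  0.56 -0.38  1.62  0.24  1.01 -0.64] open0.3
28.0 False t6.6 oven(-127,0,222) F[0.4 0.2 0.8] q[ 0.09  0.57 -0.38  1.66  0.25  0.96 -0.62] open0.5
36.0 False t7.0 oven(-142,0,201) F[ 0.8  1.7 -1.6] q[ 0.12  0.59 -0.37  1.7   0.26  0.91 -0.61] open0.3
40.0 False t7.3 oven(-149,-0,190) F[ 3.1  5.3 -3.8] q[ 0.13  0.6  -0.37  1.71  0.26  0.88 -0.61] open0.3
```

View pics/side1.png

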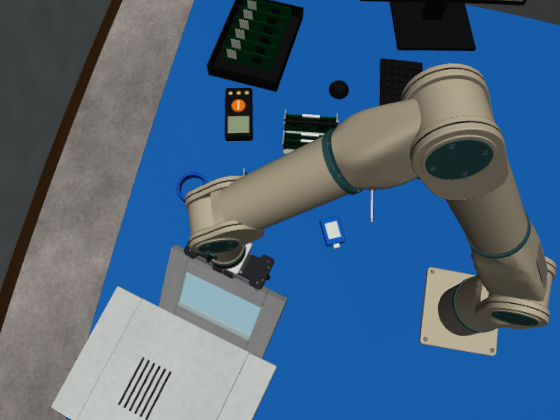

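The door is open about 40° (window at about (218,303)) and the gripper is at the handle, at (230,265). I'll now withdraw and push the inner face down.

```bash
python3 - <<'E'
from h import *
q=att(0,-1)
print(env.line_to(tip(-198,0,235),q,v=150,max_force=25),st())
env.line_to(tip(-190,0,290),q,v=250)
env.line_to(tip(-70,0,285),q,v=250)
for a in np.radians([35,45,55,65,75,83,88,92]):
    h=env.line_to(tip(-165*np.sin(a)+8*np.cos(a),0,95+165*np.cos(a)),q,v=120,max_force=30); print(np.degrees(a),h,st())
    if h: break
env.line_to(tip(-165,0,280),q,v=250)
c=read_camera("side"); save(c,"side2"); np.savez("side2.npz",**c)
w=cloud(c); d=w-O; x=d@ox; y=d@oy
for lo in(-180,-140,-100,-60,-30):
    m=(x>lo)&(x<lo+15)&(abs(y)<130)&(w[...,2]<240)&(w[...,2]>20); print(lo,m.sum(),np.median(w[m][:,2]) if m.any() else 0)
print(st())
E
```

```text
True t7.5 oven(-147,1,196) F[ 0.6  1.7 -0.8] q[ 0.13  0.59 -0.38  1.71  0.25  0.88 -0.59] open0.6
35.0 False t9.4 oven(-89,-1,245) F[0.9 0.6 0.4] q[ 0.04  0.57 -0.39  1.59  0.24  1.03 -0.68] open0.1
45.0 False t9.8 oven(-111,-0,226) F[-0.   0.2 -0.4] q[ 0.08  0.58 -0.39  1.64  0.25  0.98 -0.65] open0.3
55.0 False t10.2 oven(-130,-0,204) F[ 0.6  1.  -0. ] q[ 0.1   0.59 -0.38  1.68  0.26  0.92 -0.63] open1.0
65.0 False t10.6 oven(-146,-0,179) F[-0.1 -0.5  0.7] q[ 0.12  0.61 -0.37  1.72  0.28  0.86 -0.63] open0.5
75.0 False t11.0 oven(-157,-0,152) F[ 0.3  0.3 -0.5] q[ 0.13  0.64 -0.36  1.76  0.3   0.8  -0.63] open0.1
83.0 False t11.3 oven(-163,-0,129) F[-0.5 -0.1 -0.4] q[ 0.13  0.67 -0.35  1.78  0.32  0.75 -0.63] open0.6
88.0 False t11.6 oven(-165,0,115) F[-0.2 -0.  -0.2] q[ 0.13  0.69 -0.34  1.79  0.33  0.72 -0.64] open0.4
92.0 False t11.9 oven(-164,-2,109) F[-7.1 -0.2 33.4] q[ 0.13  0.7  -0.33  1.8   0.33  0.7  -0.64] open0.6
-180 611 95.1332193910439
-140 632 95.14175898044573
-100 649 94.9134794018371
-60 669 94.69698693008218
-30 683 95.38115409909369
t12.8 oven(-165,1,292) F[-0.8  0.8  0. ] q[ 0.18  0.49 -0.41  1.6   0.21  1.1  -0.54] open0.0
```

View pics/side2.png

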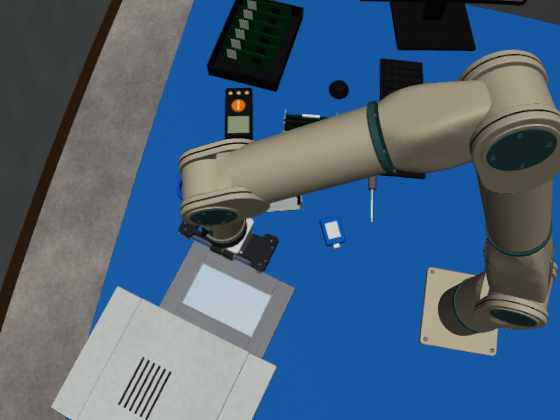

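The door is level at z ≈ 95 across its whole length (window at about (228,297)). Next I'll fetch the rack.

```bash
python3 - <<'E'
from h import *
c=dict(np.load("side2.npz"));w=cloud(c);d=w-O;x=d@ox;y=d@oy
m=(x>-150)&(x<-30)&(abs(w[...,2]-95)<6);print("door y",np.percentile(y[m],[0.5,99.5]))
m=(y>-130)&(y<130)&(abs(w[...,2]-95)<6);print("door x",np.percentile(x[m],[0.3,99.7]))
a=np.radians(6.7);q=att(0,-1,a)
env.release()
env.movep([481.5,-421,200],q); 
print(env.line_to([481.5,-421,93],q,v=120,max_force=10),st())
env.close_gripper(45); print(st())
env.line_to([481.5,-421,150],q,v=120); print(st())
for n in("side","scene"):
    c=read_camera(n); save(c,n+"3"); np.savez(n+"3.npz",**c)
env.line_to([481.5,-421,300],q,v=200); print(st())
E
```

```text
door y [-137.92453959  138.72720479]
door x [-608.05889862   -1.52975519]
False t17.0 oven(-619,-10,94) F[ 0.4 -0.1  0.4] q[ 0.72  0.76 -0.07  1.65  0.07  0.73 -0.84] open94.1
t18.3 oven(-619,-9,93) F[-0.5 -0.5 -0.3] q[ 0.72  0.76 -0.07  1.65  0.07  0.73 -0.84] open11.0
t18.9 oven(-619,-8,149) F[ 0.2 -0.8 -6. ] q[ 0.72  0.69 -0.08  1.62  0.07  0.84 -0.84] open11.0
t19.9 oven(-619,-8,298) F[ 0.2 -0.9 -6.3] q[ 0.72  0.54 -0.08  1.44  0.05  1.16 -0.82] open11.0
```

View pics/scene3.png

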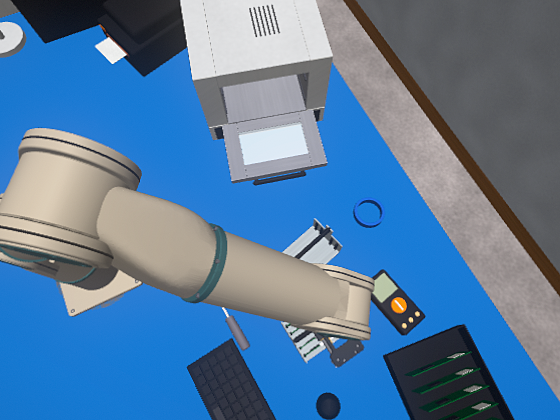

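The rack is held (the load cell shows about 6 N) and the open door is visible at about (275,150). Placing it now.

```bash
python3 - <<'E'
from h import *
q=att(0,-1)
env.movep(W2(-140,0,310),q); print(st())
env.line_to(W2(-97,0,300),q,v=150)
env.line_to(W2(-97,0,205),q,v=120); print(st())
print(env.line_to(W2(-97,0,184),q,v=30,max_force=5),st())
env.release(); env.line_to(W2(-97,0,300),q,v=200); env.line_to(W2(-235,0,290),q,v=300); print(st())
for n in("side","scene"):
    c=read_camera(n); save(c,n+"4"); np.savez(n+"4.npz",**c)
    w=cloud(c);d=w-O;x=d@ox;y=d@oy;z=w[...,2]
    m=(z>186)&(z<206)&(x>-190)&(x<20)&(abs(y)<60); P=np.stack([x[m],y[m]],1)
    if m.sum()>20: print(n,m.sum(),P.mean(0),P.min(0),P.max(0),cv2.minAreaRect(P.astype(np.float32)))
E
```

```text
t21.6 oven(-142,-1,310) F[ 0.1 -0.3 -6.1] q[ 0.17  0.49 -0.46  1.55  0.23  1.16 -0.59] open10.7
t23.0 oven(-97,-1,206) F[-0.1 -0.  -5.2] q[ 0.08  0.61 -0.43  1.65  0.3   0.95 -0.72] open10.9
True t23.6 oven(-97,0,188) F[-0.6 -0.4  4.2] q[ 0.07  0.63 -0.43  1.66  0.31  0.91 -0.73] open10.6
t26.2 oven(-236,1,289) F[0.6 0.6 0.3] q[ 0.34  0.47 -0.46  1.65  0.23  1.08 -0.44] open94.0
side 378 [-93.72671453   0.87156266] [-170.08902271  -11.08149507] [-20.79582869  12.25873204] ((-95.39189147949219, 0.2889080047607422), (149.2620086669922, 23.06780433654785), 0.3348214626312256)
scene 59 [-160.33958034    2.45483819] [-174.30232036   -9.75560343] [-132.38510519   14.23809615] ((-155.06863403320312, -0.9387893676757812), (23.728191375732422, 41.691932678222656), 79.07420349121094)
```

View pics/scene4.png

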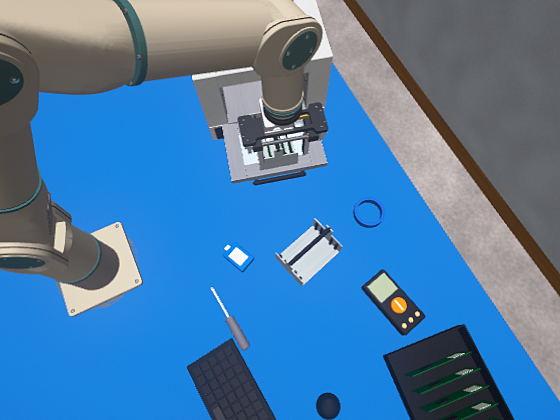

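The side-view depth puts the rack square on the door, centred at x=-95, y=0. Next I'll push it in.

```bash
python3 - <<'E'
from h import *
p=.7;q=att(p,-1)
env.close_gripper(20)
env.movep(tip(-225,0,220,p),q); env.line_to(tip(-205,0,130,p),q,v=150); print(st())
print(env.line_to(tip(-100,0,130,p),q,v=70,max_force=25),st())
print(env.line_to(tip(7,0,130,p),q,v=70,max_force=25),st())
env.pause(.2)
env.line_to(tip(-60,0,150,p),q,v=150); env.line_to(tip(-260,0,220,p),q,v=300); print(st())
for n in("side","scene"):
    c=read_camera(n); save(c,n+"5"); np.savez(n+"5.npz",**c)
    w=cloud(c);d=w-O;x=d@ox;y=d@oy;z=w[...,2]
    m=(z>115)&(z<206)&(x>-25)&(x<100)&(abs(y)<60)
    if m.sum()>5: print(n,m.sum(),np.percentile(x[m],[0,2,10,50]),np.percentile(y[m],[2,50,98]))
E
```

```text
t29.2 oven(-213,-1,142) F[-0.1  0.1  0.6] q[ 0.85  0.86 -0.73  1.85 -0.28  0.64  0.29] open0.5
False t30.9 oven(-109,0,141) F[-1.8 -2.   0.2] q[ 0.68  0.85 -0.75  1.88 -0.33  0.51  0.19] open0.2
False t32.5 oven(-2,-0,141) F[-0.9 -3.3  2.7] q[ 0.48  0.86 -0.73  1.86 -0.38  0.4   0.09] open0.5
t34.2 oven(-267,1,231) F[0.2 0.1 1.4] q[ 0.95  0.73 -0.75  1.76 -0.29  0.89  0.28] open0.5
scene 703 [ 6.16564367  8.55324173  9.8852286  13.41279433] [-47.8674547    2.46824159  53.25094246]
```

View pics/scene5.png

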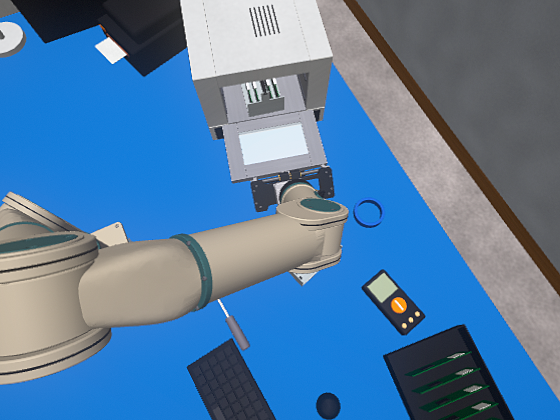

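The rack's front plate is at about (265,102) in the scene view, x≈10 mm inside, so its centre is at about 86 mm, and it stands upright. Closing the door now.

```bash
python3 - <<'E'
from h import *
p=.85;q=att(p,-1);Y=-115;b=np.pi/2-p;r=170
def T(e,extra=0):
    a=np.pi/2-e
    d=((190-r)*np.tan(b-e)+8/np.cos(b-e)) if e<b else 8*np.cos(e-b)
    d+=20+extra
    return tip(-r*np.sin(a)-d*np.cos(a),Y,95+r*np.cos(a)-d*np.sin(a),p)
env.movep(tip(-260,Y,170,p),q); env.line_to(tip(-230,Y,T(0,5)[2]-14*np.cos(p),p),q,v=150); print(st())
h=env.line_to(T(0,5),q,v=80,max_force=10); print("under",h,st())
if not h:
  for e in list(range(4,88,7))+[88]:
    h=env.line_to(T(np.radians(e),-1),q,v=110,max_force=25); print(e,h,st()[:60])
    if h: break
  c=read_camera("scene"); save(c,"scene6"); np.savez("scene6.npz",**c)
print(st())
E
```

```text
t35.9 oven(-241,-116,52) F[-0.8  0.7  0.4] q[ 0.84  1.17 -0.71  1.48 -0.25  0.82  0.39] open0.5
under False t36.8 oven(-181,-115,51) F[-0.8 -0.7 -0.5] q[ 0.77  1.17 -0.73  1.52 -0.28  0.73  0.36] open0.5
4 False t37.2 oven(-184,-116,73) F[ 0.6  0.1 -0.8] q[ 0.78  1.14 -0.
11 False t37.5 oven(-185,-116,99) F[0.8 0.5 0.5] q[ 0.78  1.1  -0.74 
18 False t37.9 oven(-183,-116,124) F[-0.3 -0.5  0.3] q[ 0.78  1.06 -0
25 False t38.3 oven(-178,-116,148) F[ 0.5 -0.2  0.2] q[ 0.78  1.03 -0
32 False t38.6 oven(-170,-115,170) F[ 0.5 -0.1  0.1] q[ 0.77  1.   -0
39 False t39.0 oven(-159,-115,191) F[-0.3 -0.2 -0.5] q[ 0.76  0.97 -0
46 False t39.4 oven(-147,-115,209) F[-1.   0.3  0. ] q[ 0.74  0.94 -0
53 False t39.7 oven(-133,-115,225) F[-0.3 -0.1  0.4] q[ 0.72  0.92 -0
60 False t40.0 oven(-117,-115,240) F[-0.2 -0.3 -0.4] q[ 0.7   0.9  -0
67 False t40.4 oven(-100,-115,251) F[ 1.6  0.2 -0.1] q[ 0.68  0.88 -0
74 False t40.7 oven(-81,-115,261) F[-0.1 -0.6 -0.5] q[ 0.65  0.87 -0.
81 False t41.1 oven(-61,-115,269) F[ 0.4 -0.2 -0.2] q[ 0.62  0.86 -0.
88 False t41.4 oven(-40,-115,274) F[-0.8  0.1 -0.4] q[ 0.59  0.85 -0.
t41.5 oven(-41,-115,273) F[-0.3 -0.6 -0.4] q[ 0.59  0.85 -0.78  1.49 -0.38  0.83  0.06] open0.4
```

View pics/scene6.png

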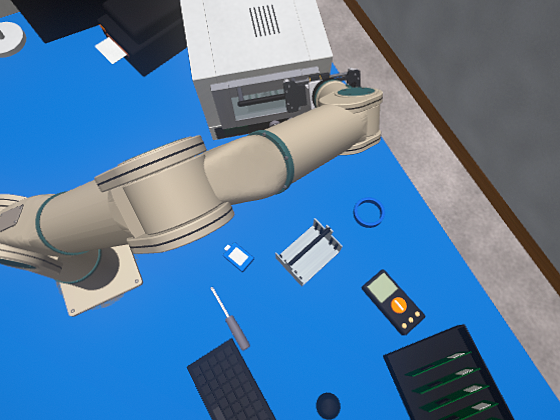

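The door is nearly upright (window at about (250,105)). I'll press it shut, back off and check.

```bash
python3 - <<'E'
from h import *
p=.85;q=att(p,-1);Y=-115
print(env.line_to(tip(-16,Y,267,p),q,v=25,max_force=20),st())
env.line_to(tip(-70,Y,275,p),q,v=150);env.line_to(tip(-250,Y-30,330,p),q,v=300)
env.movep([450,-350,330],att(0,-1)); print(st())
for n in("side","scene"):
    c=read_camera(n); save(c,n+"7"); w=cloud(c);d=w-O;x=d@ox;y=d@oy;z=w[...,2]
    for lo in(110,140,170,200,230,255):
        m=(z>lo)&(z<lo+20)&(x>-35)&(x<-3)&(abs(abs(y)-110)<25)
        if m.sum()>5: print(n,lo,m.sum(),np.median(x[m]))
    m=(z>92)&(z<108)&(w[...,0]>440)&(w[...,0]<660)&(w[...,1]>-300)&(w[...,1]<-150)
    print("empty",m.sum(),w[m].mean(0))
    m=(abs(z-285)<5)&(x>-40)&(x<-2)&(abs(y)<130); print("door top",m.sum(),np.percentile(x[m],[5,50,95]) if m.any() else 0)
E
```

```text
True t42.0 oven(-33,-116,273) F[-1.7 -3.6  2. ] q[ 0.57  0.85 -0.77  1.48 -0.38  0.82  0.05] open0.2
t44.6 oven(-557,38,330) F[ 0.4 -0.9 -0.2] q[ 0.94  0.44 -0.5   1.58  0.22  1.18  0.14] open0.4
empty 273 [ 554.13355713 -229.70689897   99.63259815]
door top 971 [-23.74047907  -9.51305842  -2.72611367]
scene 110 128 -18.9370059486344
scene 140 136 -18.70796356424586
scene 170 151 -18.674888697940016
scene 200 161 -18.75091097147831
scene 230 174 -19.07359387824052
scene 255 199 -19.283475799765437
empty 0 [nan nan nan]
door top 695 [-20.59154959 -12.50104673  -2.92356498]<stdin>:12: RuntimeWarning: Mean of empty slice.
  ret = um.true_divide(
```

View pics/side7.png

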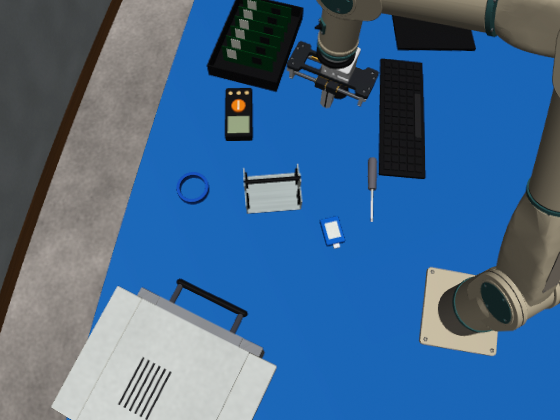

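The door is vertical: its outer face is at x≈-19 all the way up. The empty rack at (273,190) hasn't moved, and the arm is clear of everything.

```bash
python3 -c "
from plant import env
print(env.close_job())"
```

```text
the job is handed in; nothing more can be done
None
```

I handed the job in at about 45 s; no verdict came back. By my last measurements the board rack is upright in the chamber, centred about 86 mm past the opening. The door is shut to within about 0.01 rad, the empty rack hasn't moved and the arm touches nothing.

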